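# Close the brush maker's overfull parts box

## Robot

A 6-joint arm with a two-finger parallel gripper is mounted at the origin on the work surface. World frame = base frame: x ahead of the robot, y to its left, z up, the work surface at z = 0. Lengths are in mm, angles in rad, forces in N, time in s.
With the tool pointing down it reaches from about 350 to 975 mm from the base axis. Payload 7.1 kg.
Tool frame: the origin (TCP) lies midway between the tips of the shut fingers; the grasp point (between the pads) lies 19 mm behind it; z points along the fingers, x is the direction in which the jaws open and shut, and the axes are right-handed (so a half turn about z gives the same grasp; the last joint's range is limited). The gripper opens to 88 mm and grips with 3 to 60 N. Pads are 20 mm wide; open, the fingers measure 115 mm over their backs; the gripper's body (75 mm by 178 mm) begins 61 mm behind the grasp point.
Start: joints at [-1.246, 0.423, 1.63, -0, 1.089, -0.019], TCP at [210.684, -588.402, 199.075] pointing down, gripper open.
Joint ranges: [-3, 3], [-0.9, 2.11], [0.09, 2.58], [-1.31, 4.45], [0.11, 2.69], [-2.54, 2.54]. Speed limits (rad/s): [2.39, 2.39, 3.01, 3.14, 3.14, 3.14].

## Interface

Orientations are given as a rotation vector (axis times angle).
In Python, from workcell import telemetry, imaging, ticket gives the robot as it stands.
- The arm moves only by the tool jog_arm, never from a script. Its arguments are lists of equal length, an entry for each row: "travel": the shift along the world's x, y, z in units of 400 mm (1.0 is 400 mm), a list of three; "dr": the turn, a rotation vector about the world's x, y, z in units of 90 degrees (1.0 is 90 degrees), a list of three. In form: {"travel": [[tx, ty, tz], ...], "dr": [[wx, wy, wz], ...]}. A call has exactly 10 rows; each row is the pose to reach, as a shift and turn from the pose measured when the call began; what a row does not reach only later rows make up. A row lasts 1/10 s, in which the tool goes at most 50 mm and 8.59 degrees, less where a joint would pass 70% of its speed; a pose out of reach is approached as far as the arm can. A call with a number of a shift or a turn outside -1 to 1 is refused whole. A call with a gripper value outside its range is refused whole. "hand" is the opening, from -1 (shut) to 1 (fully open), set as the call begins (left out, the last holds). The fingers move at their own pace and stop on an object; the grip force is fixed at half the most. Time passes only in rows, so rows that repeat a pose let the fingers close, or fill a call up. It gives the time, the measured TCP pose, the force and the opening at its end, in the units of the state.
- telemetry.get_obs(): the state, without advancing time (a new reading comes with each control period).
- imaging.get_image(name): name is "scene" or "side" or "wrist"; returns a dict with "pixels" (400x640x3 uint8, red, green, blue), "range_z" (400x640 float32, mm along the optical axis (not along the pixel's ray), 0 where there is no reading), "fx", "fy", "cx", "cy" (pixels), "k1" (the pictures are not rectified: a ray, as slopes to the right and down, at radius r is drawn at 1 + k1 r^2 times it, then the intrinsics apply), "extrinsics" (4x4, takes a point from world to camera coordinates). Camera axes: x right, y down, z forward; pixel columns grow to the right and rows downward; lengths in mm; the calibration is good to about 2 mm. A picture is of the moment at which its call begins.
- ticket.close_job(): hands the job in, once; it reports no verdict.
The state is a dict: "t": time; "qpos": joint angles; "qvel": joint speeds; "joint_torque": joint torques, N m; "ee_pos": TCP position; "orientation": TCP orientation; "ft_force": force on the tool from outside, world axes, zero at the start; "moment": the same for the moment, N m; "width": finger opening in mm.
Only numpy, scipy, OpenCV 4.12 (cv2) and the standard library are available. Lean on these libraries where they do the work, as an engineer would, in place of code of your own. Each camera call takes 0.05 s, during which the arm holds its last target. There are 200 camera calls.

## Task

The wooden lid will not go down on the grey parts box because one brush stock in it stands up above the fill line. Take that tall stock out and stand it upright in the open plywood tray, then put the lid fully home on the box, lined up with it and grip bar upwards. Set both things down rather than dropping them.

Things in the scene. Friction and masses are not known exactly. Their poses are not given: they have to be found in the camera images.
- parts_box: Grey metal open box, fixed, 190 (its x) x 130 (y) x 60 mm high, walls and floor 5. Origin: centre of its underside, on the bench; z up. Dividers 25 mm high make 2 x 2 pockets. A dark fill line runs round the inside 10 mm below the rim. Three pockets hold flat round wooden stocks (46 mm across, 24 high, below the line), the fourth the tall stock.
- tall_stock_mid (a point): Tall turned beech brush stock, 100 mm high, upright on its 48 mm round foot in one of the box's pockets (which one varies), its top 45 mm above the rim. Above the foot a round handle: neck 20 mm across, then a straight 26 mm cylinder from 58 to 95 mm above its underside. About 90 g. Point: on its axis, half-way up (50 mm); z up the axis.
- lid_bar (a point): Loose wooden lid, 0.35 kg, lying right way up. Plate 220 (its x) x 160 (y) x 8 mm; under it a centred panel 150 x 90 x 10 that drops inside the box, 15 mm to spare each side, till the plate rests on the rim; on top a centred grip bar 90 (along x) x 22 x 35 high. Point: centre of the bar, 17.5 mm above the plate; 35.5 above the bench at first, 85.5 when seated. z up.
- tray: Empty open plywood tray, fixed to the bench, 140 x 140 mm outside, 25 mm high, walls and floor 5 mm. Origin at the centre of its underside, on the bench; z up.
There are look-alikes about, which are no part of the job. Several things have the shape of the parts_box; the one meant has the colours described above.

How it is judged:
By the outcome, as a careful person would: the job done as asked, in the order asked, and still so for the second after the job is handed in, with the robot touching nothing.
It also fails if it takes over 61 s, if anything falls off the work surface, if the arm or the gripper's body presses on something with over 40 N, if the wrist force passes 120 N, or if a joint passes its speed limit or range.

## Working session

There is one attempt and no reset: what is moved stays moved. The work goes in short steps, Python scripts to look and compute and a tool call to move; the robot and the scene stay as the last step left them, time stands still between calls to the robot, and variables do not carry over. Pictures are saved under pics/ and viewed, about 8 in all and at most 12, crops included, and the job is handed in when it is done.

Besides the shell and the picture viewer there is one more tool, called after "Request:" as name(argument=value, ...) on one line, values as JSON. jog_arm: Moves the arm, as the interface text tells. Its arguments: {"type":"object","properties":{"travel":{"type":"array"},"dr":{"type":"array"},"hand":{"type":"number"}},"required":["travel","dr"]}

```bash
mkdir -p pics; ls; cat > h.py <<'E'
import numpy as np,cv2,pickle
from workcell import telemetry,imaging,ticket
def grab(n,tag):
    d=imaging.get_image(n); pickle.dump(d,open(f'{tag}.pkl','wb'))
    cv2.imwrite(f'pics/{tag}.png',cv2.cvtColor(d['pixels'],cv2.COLOR_RGB2BGR)); return d
def load(tag): return pickle.load(open(f'{tag}.pkl','rb'))
def rays(d,uv):
    uv=np.asarray(uv,float).reshape(-1,1,2)
    K=np.array([[d['fx'],0,d['cx']],[0,d['fy'],d['cy']],[0,0,1]])
    # drawn = s*(1+k1 r^2)  == OpenCV radial model
    s=cv2.undistortPointsIter(uv,K,np.array([d['k1'],0,0,0.]),None,None,(3,50,1e-10)).reshape(-1,2)
    return np.c_[s,np.ones(len(s))]
def onplane(d,uv,z):
    r=rays(d,uv);E=np.asarray(d['extrinsics']);R,t=E[:3,:3],E[:3,3]
    c=-R.T@t;w=r@R; return c+w*((z-c[2])/w[:,2])[:,None]
def cloud(d):
    h,w=d['range_z'].shape;v,u=np.mgrid[:h,:w]
    r=rays(d,np.c_[u.ravel(),v.ravel()])*d['range_z'].reshape(-1,1)
    E=np.asarray(d['extrinsics']);return ((r-E[:3,3])@E[:3,:3]).reshape(h,w,3)
E
python3 - <<'E'
from h import *
a=grab('scene','scene0');b=grab('side','side0')
print(telemetry.get_obs())
for d in(a,b): print(d['fx'],d['k1'],np.round(d['extrinsics'],2).tolist())
E
```

```text
pics
{'t': 0.1, 'qpos': array([-1.24601382e+00,  4.23758345e-01,  1.63063133e+00, -4.61620896e-05,
        1.08858072e+00, -1.89789234e-02]), 'qvel': array([-0.00011311, -0.00140028, -0.00123275,  0.00087982,  0.00084347,
        0.00010808]), 'joint_torque': array([-2.75267321e-04, -5.45613778e+01, -2.74322391e+01,  6.44823234e-02,
        1.87933375e-02, -3.02415219e-05]), 'ee_pos': array([ 210.49457865, -587.90978699,  198.37626523]), 'orientation': array([-2.56803386e+00,  1.80828472e+00,  1.78303152e-03]), 'ft_force': array([ 0.65976823,  0.15811205, -0.99700023]), 'moment': array([ 0.02968415,  0.03223376, -0.04538821]), 'width': 87.60583757191101}
500.8784625712714 -0.11715191943536586 [[0.1, 0.99, -0.01, -26.89], [0.83, -0.09, -0.55, -318.82], [-0.55, 0.04, -0.84, 1611.1], [0.0, 0.0, 0.0, 1.0]]
438.05913663029963 -0.09953801605350662 [[-0.93, -0.38, 0.01, 367.92], [-0.3, 0.71, -0.64, 192.44], [0.23, -0.59, -0.77, 1092.82], [0.0, 0.0, 0.0, 1.0]]
```

View pics/scene0.png

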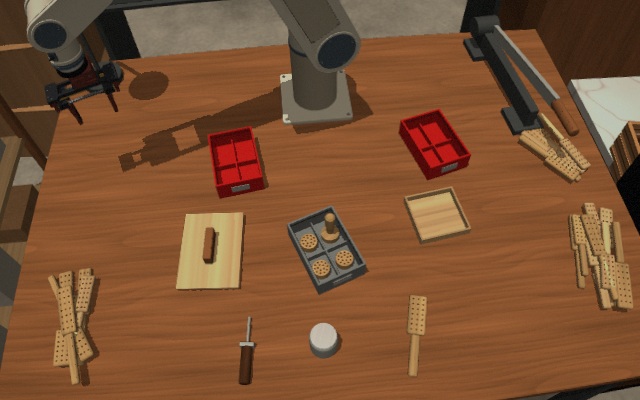

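View pics/side0.png

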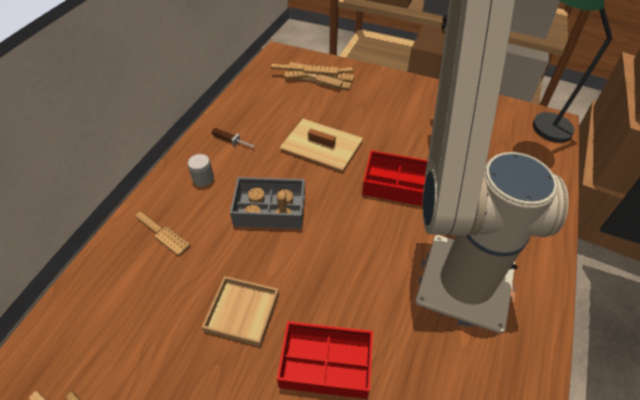

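Scene view: the grey box is at (327,248) with the tall stock at (331,225). The look-alike boxes are red, at (237,162) and (435,143). The lid is at (210,250) with its bar at (209,245), and the tray is at (437,214). The other wooden things (brushes at (417,320), (70,320), (600,250), and the tin at (323,340)) don't match. The side view agrees: box (270,203), stock (284,200), lid (322,144), tray (241,310).

```bash
cat > m.py <<'E'
from h import *
def rect(P,seed_uv,d,zlo,zhi,rad):
    c=P[seed_uv[1],seed_uv[0]]
    m=(np.hypot(*(P[...,:2]-c[:2]).transpose(2,0,1))<rad)&(P[...,2]>zlo)&(P[...,2]<zhi)&(d['range_z']>0)
    q=P[m]; (x,y),s,a=cv2.minAreaRect(q[:,:2].astype(np.float32))
    return np.round([x,y,*s,a],1),len(q),np.round(np.percentile(q[:,2],[10,50,90]),1)
if __name__=='__main__':
    for n,S in(('scene0',dict(box=(327,250),lid=(225,250),tray=(437,214),bar=(209,245),stock=(331,218))),('side0',dict(box=(269,210),lid=(310,150),tray=(241,310),bar=(322,138),stock=(284,196)))):
        d=load(n);P=cloud(d)
        for k,(a,b,r) in dict(box=(52,66,135),lid=(10,26,150),tray=(18,32,115),bar=(45,62,80),stock=(85,112,60)).items():
            print(n,k,P[S[k][1],S[k][0]].round(),*rect(P,S[k],d,a,b,r))
E
python3 m.py; python3 -c "
from h import *
d=load('scene0');p=cv2.cvtColor(d['pixels'],cv2.COLOR_RGB2BGR)
cv2.imwrite('pics/crop1.png',cv2.resize(p[180:310,160:490],None,fx=2.4,fy=2.4,interpolation=cv2.INTER_CUBIC))"
```

```text
scene0 box [564. -20.  22.] [563.2 -23.6 194.9 131.8  19.8] 663 [54.3 58.6 61.8]
scene0 lid [ 533. -283.   16.] [ 526.  -321.4  162.2  223.3   85.9] 4209 [14.7 17.7 20.8]
scene0 tray [479. 291.   4.] [484.5 286.4 145.9 146.4   7.8] 496 [19.1 22.9 26.4]
scene0 bar [ 534. -318.   52.] [ 527.4 -320.8   23.6   92.    88.2] 272 [48.7 52.  55. ]
scene0 stock [521.  -5. 108.] [513.2  -7.3  27.2  23.8  32.6] 101 [ 88.4 101.2 106.1]
side0 box [548.   0.  26.] [561.2 -23.1 188.7 135.6  20.2] 578 [53.7 57.9 60.8]
side0 lid [ 541. -270.   18.] [ 522.7 -318.5  166.1  218.1   85.6] 2003 [13.9 16.9 19.6]
side0 tray [484. 286.   3.] [481.  288.  143.7 142.1   7.8] 613 [19.6 22.7 25.4]
side0 bar [ 516. -308.   45.] [ 524.5 -316.9   26.8   89.    82.9] 166 [47.7 51.2 54.1]
side0 stock [502.  -6.  98.] [509.9  -2.4  24.7  23.1   2. ] 89 [ 88.3  99.8 104.2]
```

View pics/crop1.png

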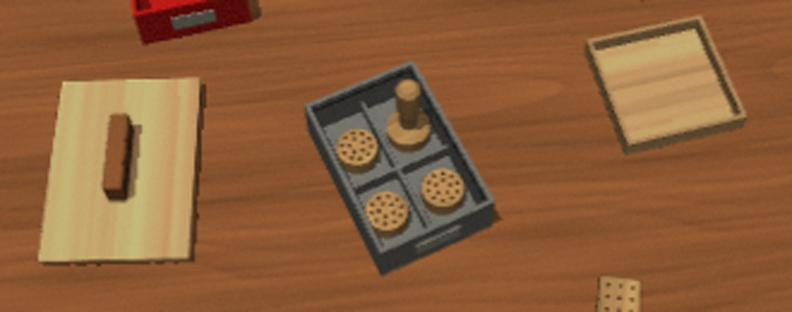

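Choice confirmed: the grey 2x2 box with three perforated flat stocks, and the tall stock at crop (408,105). The lid lies right way up at crop (120,170) and the tray is at (665,90). I'll move above the stock.

Request:
jog_arm(travel=[[0.03,0.06,0],[0.08,0.16,0],[0.14,0.27,0],[0.19,0.37,0],[0.24,0.47,0],[0.29,0.57,0],[0.34,0.67,0],[0.4,0.77,0],[0.45,0.87,0],[0.5,0.97,0]], dr=[[0,0,0],[0,0,0],[0,0,0],[0,0,0],[0,0,0],[0,0,0],[0,0,0],[0,0,0],[0,0,0],[0,0,0]], hand=1)

```text
t: 1.1
ee_pos: [410.9, -198.1, 198.3]
orientation: [-2.568, 1.808, 0.002]
ft_force: [0.8, -1.1, 0.1]
width: 87.7
```

Request:
jog_arm(travel=[[0.04,0.08,0.03],[0.09,0.17,0.03],[0.14,0.26,0.03],[0.19,0.35,0.03],[0.22,0.42,0.03],[0.24,0.46,0.03],[0.252,0.482,0.03],[0.252,0.482,0.03],[0.252,0.482,0.03],[0.252,0.482,0.03]], dr=[[0,0,0],[0,0,0],[0,0,0],[0,0,0],[0,0,0],[0,0,0],[0,0,0],[0,0,0],[0,0,0],[0,0,0]])

```text
t: 2.1
ee_pos: [511.2, -6.2, 210.2]
orientation: [-2.567, 1.81, 0.002]
ft_force: [-0.3, -1.1, 0.1]
width: 87.9
```

```bash
python3 - <<'E'
from h import *
d=grab('wrist','w1');P=cloud(d);o=telemetry.get_obs();print(o['ee_pos'],o['orientation'],o['qpos'])
m=(P[...,2]>85)&(P[...,2]<115)&(d['range_z']>0)&(abs(P[...,0]-512)<40)&(abs(P[...,1]+5)<40)
v,u=np.nonzero(m);print(m.sum(),u.min(),u.max(),v.min(),v.max(),P[m].mean(0))
if m.sum()>5: print(cv2.minEnclosingCircle(P[m][:,:2].astype(np.float32)))
print(np.round(d['extrinsics'],3).tolist())
E
```

```text
[511.31717667  -6.242924   210.31366335] [-2.56695711e+00  1.81016860e+00  1.99667755e-03] [-3.62499405e-02  2.42382477e-01  1.86763141e+00  1.37137809e-03
  1.03232917e+00  1.19143532e+00]
559 302 327 169 196 [516.07863247  -7.37504615 101.88005003]
((513.9271850585938, -8.004860877990723), 13.15345287322998)
[[0.337, -0.941, -0.001, -179.412], [-0.901, -0.323, 0.288, 421.073], [-0.271, -0.096, -0.958, 540.07], [0.0, 0.0, 0.0, 1.0]]
```

View pics/w1.png

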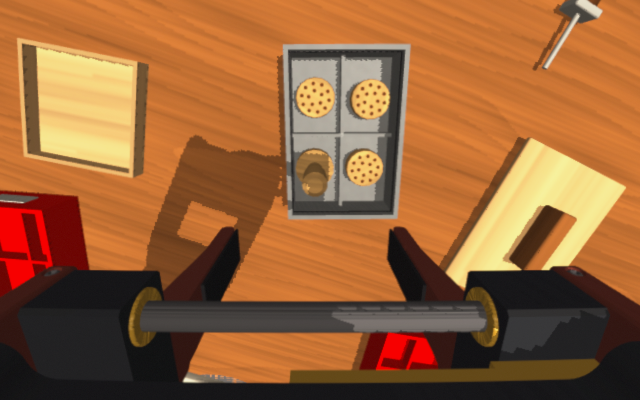

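The wrist view shows the stock at (314,182) between the open fingers, giving an axis of about (513.5, -7.5). The box and tray also look as expected. Descend, then close.

Request:
jog_arm(travel=[[0.005,-0.003,-0.04],[0.005,-0.003,-0.1],[0.005,-0.003,-0.16],[0.005,-0.003,-0.22],[0.005,-0.003,-0.27],[0.005,-0.003,-0.31],[0.005,-0.003,-0.34],[0.005,-0.003,-0.355],[0.005,-0.003,-0.355],[0.005,-0.003,-0.355]], dr=[[0,0,0],[0,0,0],[0,0,0],[0,0,0],[0,0,0],[0,0,0],[0,0,0],[0,0,0],[0,0,0],[0,0,0]])

```text
t: 3.15
ee_pos: [513.7, -7.6, 68.8]
orientation: [-2.566, 1.81, 0.001]
ft_force: [0.5, -1.0, 0.3]
width: 87.8
```

Request:
jog_arm(travel=[[0,0,0],[0,0,0],[0,0,0],[0,0,0],[0,0,0],[0,0,0],[0,0,0],[0,0,0],[0,0,0],[0,0,0]], dr=[[0,0,0],[0,0,0],[0,0,0],[0,0,0],[0,0,0],[0,0,0],[0,0,0],[0,0,0],[0,0,0],[0,0,0]], hand=-1)

```text
t: 4.15
ee_pos: [513.7, -7.5, 68.8]
orientation: [-2.566, 1.81, 0.001]
ft_force: [-0.3, 0.2, 0.7]
width: 24.6
```

Request:
jog_arm(travel=[[0,0,0.01],[0,0,0.04],[0,0,0.08],[0,0,0.12],[0,0,0.16],[0,0,0.2],[0,0,0.24],[0,0,0.27],[0,0,0.28],[0,0,0.28]], dr=[[0,0,0],[0,0,0],[0,0,0],[0,0,0],[0,0,0],[0,0,0],[0,0,0],[0,0,0],[0,0,0],[0,0,0]])

```text
t: 5.15
ee_pos: [514.0, -7.5, 181.4]
orientation: [-2.566, 1.81, -0.0]
ft_force: [0.1, -0.8, -1.4]
width: 24.7
```

```bash
python3 - <<'E'
from h import *
d=grab('wrist','w2');P=cloud(d);o=telemetry.get_obs();print(o['ee_pos'],o['width'],o['ft_force'])
m=(P[...,2]>15)&(P[...,2]<32)&(d['range_z']>0)&(abs(P[...,0]-483)<90)&(abs(P[...,1]-287)<90)
print('tray',cv2.minAreaRect(P[m][:,:2].astype(np.float32)))
m=(P[...,2]>52)&(P[...,2]<66)&(d['range_z']>0)&(np.hypot(P[...,0]-562,P[...,1]+23)<125)&(d['pixels'].max(2).astype(int)-d['pixels'].min(2)<30)
print('box',cv2.minAreaRect(P[m][:,:2].astype(np.float32)))
E
```

```text
[513.5044609   -7.56388212 180.77608689] 24.851212793781755 [-0.67407697  0.45331878 -1.21490891]
tray ((484.5764465332031, 284.9485168457031), (141.2487030029297, 141.59649658203125), 8.063765525817871)
box ((564.1068725585938, -24.55242919921875), (188.52366638183594, 129.46519470214844), 19.82940673828125)
```

View pics/w2.png

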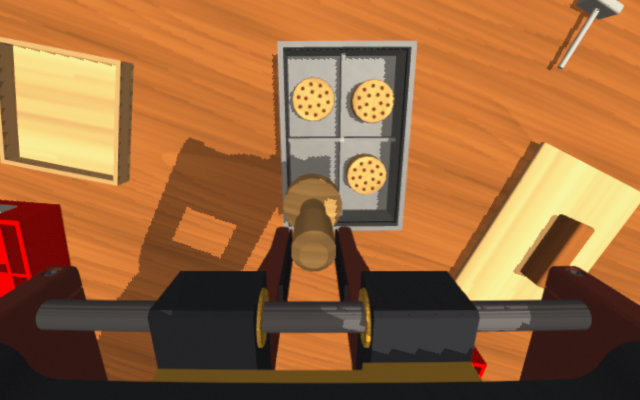

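The wrist view shows the stock held upright at (312,235), clear of the box, its pocket empty. Tray centre ≈ (484, 286). Move over it.

Request:
jog_arm(travel=[[-0.005,0.03,0],[-0.01,0.11,0],[-0.02,0.21,0],[-0.03,0.32,0],[-0.045,0.43,0],[-0.055,0.53,0],[-0.065,0.63,0],[-0.07,0.69,0],[-0.075,0.725,0],[-0.075,0.734,0]], dr=[[0,0,0],[0,0,0],[0,0,0],[0,0,0],[0,0,0],[0,0,0],[0,0,0],[0,0,0],[0,0,0],[0,0,0]])

```text
t: 6.2
ee_pos: [482.5, 287.3, 180.0]
orientation: [2.569, -1.808, -0.002]
ft_force: [-0.8, -0.3, -0.7]
width: 24.7
```

Request:
jog_arm(travel=[[0,0,-0.03],[0,0,-0.08],[0,0,-0.12],[0,0,-0.16],[0,0,-0.19],[0,0,-0.22],[0,0,-0.24],[0,0,-0.255],[0,0,-0.26],[0,0,-0.26]], dr=[[0,0,0],[0,0,0],[0,0,0],[0,0,0],[0,0,0],[0,0,0],[0,0,0],[0,0,0],[0,0,0],[0,0,0]])

```text
t: 7.2
ee_pos: [482.6, 287.3, 76.0]
orientation: [2.569, -1.808, -0.002]
ft_force: [-0.1, -0.8, -0.6]
width: 24.7
```

Request:
jog_arm(travel=[[0,0,-0.002],[0,0,-0.005],[0,0,-0.008],[0,0,-0.011],[0,0,-0.014],[0,0,-0.016],[0,0,-0.017],[0,0,-0.018],[0,0,-0.019],[0,0,-0.019]], dr=[[0,0,0],[0,0,0],[0,0,0],[0,0,0],[0,0,0],[0,0,0],[0,0,0],[0,0,0],[0,0,0],[0,0,0]])

```text
t: 8.2
ee_pos: [482.9, 287.5, 68.7]
orientation: [-2.569, 1.808, 0.002]
ft_force: [-1.0, 0.6, 1.4]
width: 24.8
```

Request:
jog_arm(travel=[[0,0,0],[0,0,0],[0,0,0],[0,0,0],[0,0,0],[0,0,0],[0,0,0],[0,0,0],[0,0,0],[0,0,0]], dr=[[0,0,0],[0,0,0],[0,0,0],[0,0,0],[0,0,0],[0,0,0],[0,0,0],[0,0,0],[0,0,0],[0,0,0]], hand=1)

```text
t: 9.2
ee_pos: [482.9, 287.5, 68.7]
orientation: [-2.569, 1.808, 0.002]
ft_force: [-0.8, 0.3, 0.3]
width: 87.5
```

Request:
jog_arm(travel=[[0,0,0.02],[0,0,0.06],[0,0,0.1],[0,0,0.15],[0,0,0.2],[0,0,0.25],[0,0,0.29],[0,0,0.32],[0,0,0.33],[0,0,0.33]], dr=[[0,0,0],[0,0,0],[0,0,0],[0,0,0],[0,0,0],[0,0,0],[0,0,0],[0,0,0],[0,0,0],[0,0,0]])

```text
t: 10.2
ee_pos: [483.1, 287.6, 201.2]
orientation: [-2.568, 1.808, 0.001]
ft_force: [0.1, -0.2, -0.8]
width: 87.5
```

Request:
jog_arm(travel=[[0.0,-0.04,0],[0.01,-0.12,0],[0.015,-0.2,0],[0.02,-0.28,0],[0.025,-0.36,0],[0.03,-0.44,0],[0.035,-0.52,0],[0.04,-0.6,0],[0.045,-0.68,0],[0.054,-0.76,0]], dr=[[0,0,0],[0,0,0],[0,0,-0.04],[0,0,-0.08],[0,0,-0.12],[0,0,-0.16],[0,0,-0.2],[0,0,-0.24],[0,0,-0.26],[0,0,-0.265]])

```text
t: 11.2
ee_pos: [503.2, -18.5, 200.3]
orientation: [2.138, -2.301, -0.003]
ft_force: [1.1, 0.2, -0.2]
width: 87.8
```

Request:
jog_arm(travel=[[0.005,-0.08,0],[0.01,-0.18,0],[0.02,-0.28,0],[0.025,-0.38,0],[0.03,-0.48,0],[0.04,-0.58,0],[0.045,-0.66,0],[0.05,-0.72,0],[0.052,-0.75,0],[0.052,-0.755,0]], dr=[[0,0,0],[0,0,0],[0,0,0],[0,0,0],[0,0,0],[0,0,0],[0,0,0],[0,0,0],[0,0,0],[0,0,0]])

```text
t: 12.2
ee_pos: [522.9, -321.5, 199.3]
orientation: [2.136, -2.303, -0.005]
ft_force: [0.7, 0.4, -0.2]
width: 87.7
```

```bash
python3 - <<'E'
from h import *
from scipy.spatial.transform import Rotation as R
o=telemetry.get_obs();x=R.from_rotvec(o['orientation']).as_matrix()
print(o['ee_pos'],o['qpos'].round(2),'toolx deg',np.degrees(np.arctan2(x[1,0],x[0,0])))
def rep(P,d,n,c,r,a,b):
    m=(P[...,2]>a)&(P[...,2]<b)&(d['range_z']>0)&(np.hypot(P[...,0]-c[0],P[...,1]-c[1])<r)
    if m.sum()>10: print(n,m.sum(),np.round(np.ravel(np.hstack([np.ravel(t) for t in cv2.minAreaRect(P[m][:,:2].astype(np.float32))])),1),P[m][:,2].mean())
for cam in('wrist','scene'):
    d=grab(cam,cam[0]+'3');P=cloud(d);print(cam)
    rep(P,d,'lid',(526,-320),140,12,24);rep(P,d,'bar',(526,-320),65,47,58)
    rep(P,d,'stock',(483,287),50,85,115);rep(P,d,'stockz',(483,287),30,40,80)
w=cv2.imread('pics/w3.png');s=cv2.imread('pics/s3.png')
cv2.imwrite('pics/both3.png',np.vstack([w[:300],s[60:360]]))
E
```

```text
[ 522.93690499 -321.5338227   199.31569963] [-0.57  0.41  1.65  0.    1.08  1.08] toolx deg -94.30448811291676
wrist
lid 20937 [ 527.  -321.9  160.5  219.3   86. ] 17.830286971763762
bar 1520 [ 527.9 -321.8   21.8   88.6   86.3] 52.52222911675466
scene
lid 4166 [ 525.4 -321.6  161.8  224.3   85.9] 17.759370513189634
bar 254 [ 527.8 -320.6   22.    89.8   88.1] 52.156686718160266
stock 99 [483.6 286.3  24.6  25.5  44.8] 99.44956591653059
stockz 70 [488.5 283.7  26.1  15.6  62. ] 63.1146583406693
```

View pics/both3.png

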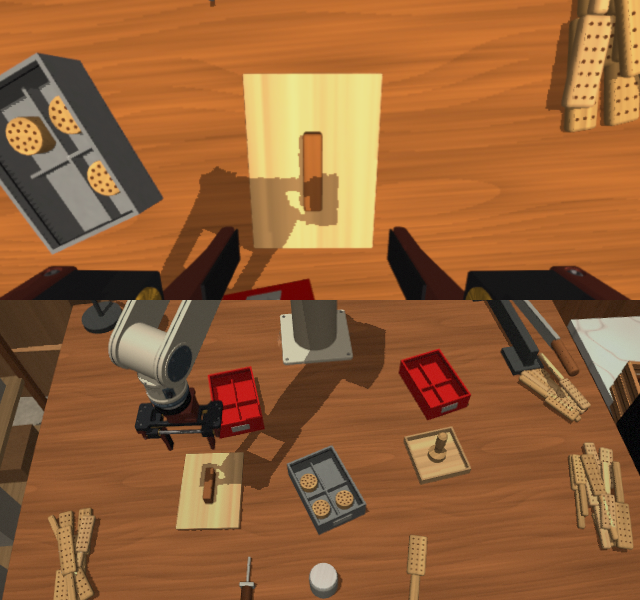

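Both views: the stock stands upright in the tray (lower image (438,447)), and the lid bar is at (312,170), centred between the jaws. Lid centre is (527.3, -321.7), yaw -3.9°. Descend onto the bar.

Request:
jog_arm(travel=[[0.01,0,-0.04],[0.01,0,-0.11],[0.01,0,-0.18],[0.01,0,-0.25],[0.01,0,-0.31],[0.01,0,-0.36],[0.01,0,-0.4],[0.01,0,-0.42],[0.01,0,-0.435],[0.01,0,-0.435]], dr=[[0,0,0],[0,0,0.004],[0,0,0.004],[0,0,0.004],[0,0,0.004],[0,0,0.004],[0,0,0.004],[0,0,0.004],[0,0,0.004],[0,0,0.004]])

```text
t: 13.3
ee_pos: [527.2, -319.6, 25.2]
orientation: [2.145, -2.294, -0.006]
ft_force: [-0.8, -0.0, -0.3]
width: 87.4
```

Request:
jog_arm(travel=[[0,0,0],[0,0,0],[0,0,0],[0,0,0],[0,0,0],[0,0,0],[0,0,0],[0,0,0],[0,0,0],[0,0,0]], dr=[[0,0,0],[0,0,0],[0,0,0],[0,0,0],[0,0,0],[0,0,0],[0,0,0],[0,0,0],[0,0,0],[0,0,0]], hand=-1)

```text
t: 14.3
ee_pos: [527.2, -319.8, 25.2]
orientation: [2.145, -2.294, -0.006]
ft_force: [-0.4, -1.0, 0.0]
width: 21.2
```

Request:
jog_arm(travel=[[0,0,0.01],[0,0,0.04],[0,0,0.08],[0,0,0.12],[0,0,0.16],[0,0,0.2],[0,0,0.24],[0,0,0.27],[0,0,0.28],[0,0,0.28]], dr=[[0,0,0],[0,0,0],[0,0,0],[0,0,0],[0,0,0],[0,0,0],[0,0,0],[0,0,0],[0,0,0],[0,0,0]])

```text
t: 15.3
ee_pos: [527.5, -319.9, 138.0]
orientation: [2.145, -2.294, -0.004]
ft_force: [-0.6, -0.1, -3.9]
width: 21.4
```

Request:
jog_arm(travel=[[0.004,0.03,0],[0.012,0.1,0],[0.024,0.2,0],[0.04,0.31,0],[0.05,0.42,0],[0.065,0.53,0],[0.077,0.63,0],[0.085,0.7,0],[0.09,0.735,0],[0.09,0.74,0]], dr=[[0,0,0.01],[0,0,0.04],[0,0,0.08],[0,0,0.12],[0,0,0.16],[0,0,0.2],[0,0,0.23],[0,0,0.25],[0,0,0.263],[0,0,0.263]])

```text
t: 16.3
ee_pos: [563.1, -22.2, 137.3]
orientation: [2.572, -1.801, -0.006]
ft_force: [0.2, -0.0, -3.2]
width: 21.4
```

```bash
cat > q.py <<'E'
from h import *
import sys
from scipy.spatial.transform import Rotation as R
tag=sys.argv[1];zp=float(sys.argv[2])
o=telemetry.get_obs();x=R.from_rotvec(o['orientation']).as_matrix()
print(o['ee_pos'],o['width'],'toolx deg',np.degrees(np.arctan2(x[1,0],x[0,0])))
for cam in('scene','side','wrist'):
    d=grab(cam,cam[:2]+tag);P=cloud(d)
    m=(abs(P[...,2]-zp)<6)&(d['range_z']>0)&(np.hypot(P[...,0]-563.5,P[...,1]+24)<140)&(d['pixels'][...,0].astype(int)-d['pixels'][...,2]>40)
    m=cv2.morphologyEx(m.astype(np.uint8),cv2.MORPH_OPEN,np.ones((3,3)))>0
    print(cam,m.sum(),[np.round(t,1) for t in cv2.minAreaRect(P[m][:,:2].astype(np.float32))],np.median(P[m][:,2]),
      np.round(np.linalg.lstsq(np.c_[P[m][:,:2]-[563.5,-24],np.ones(m.sum())],P[m][:,2],rcond=None)[0],4))
a=[cv2.imread(f'pics/{c}{tag}.png') for c in('sc','wr')]
cv2.imwrite(f'pics/b{tag}.png',np.vstack([a[0][100:400],a[1][:300]]))
E
python3 q.py 4 131
```

```text
[563.0757085  -22.21233145 137.32527846] 21.358534111640058 toolx deg -70.00464139097024
scene 3435 [array([563.7, -22.3]), array([219.5, 160.4]), np.float64(19.7)] 129.49792512658794 [-2.000000e-04 -1.800000e-03  1.295686e+02]
side 2958 [array([559.3, -22.1]), array([218.7, 163.4]), np.float64(20.1)] 129.01480805856335 [ 6.000000e-04 -1.500000e-03  1.290669e+02]
wrist 48388 [array([563.5, -25.7]), array([219.5, 160.9]), np.float64(19.9)] 130.20413308417662 [ 1.200000e-03 -1.300000e-03  1.301738e+02]
```

View pics/b4.png

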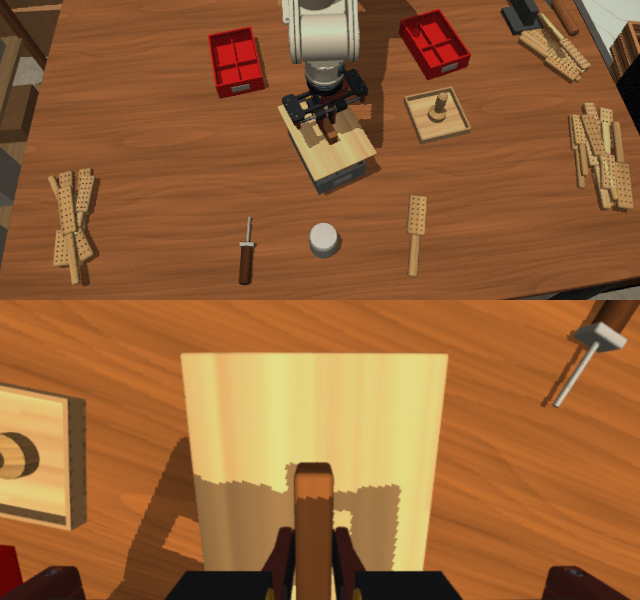

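Lid held level over the box at (330,145) in the scene half, yaw 19.8° matches the box, and the centre agrees within ~1 mm. Lower in two stages.

Request:
jog_arm(travel=[[0.001,-0.002,-0.02],[0.001,-0.002,-0.04],[0.001,-0.002,-0.06],[0.001,-0.002,-0.08],[0.001,-0.002,-0.1],[0.001,-0.002,-0.115],[0.001,-0.002,-0.125],[0.001,-0.002,-0.13],[0.001,-0.002,-0.135],[0.001,-0.002,-0.135]], dr=[[0,0,0],[0,0,0],[0,0,0],[0,0,0],[0,0,0],[0,0,0],[0,0,0],[0,0,0],[0,0,0],[0,0,0]])

```text
t: 17.45
ee_pos: [563.6, -25.4, 83.6]
orientation: [2.569, -1.806, -0.004]
ft_force: [-0.1, -0.3, -2.2]
width: 21.3
```

Request:
jog_arm(travel=[[0,0,-0.002],[0,0,-0.005],[0,0,-0.008],[0,0,-0.011],[0,0,-0.013],[0,0,-0.015],[0,0,-0.017],[0,0,-0.018],[0,0,-0.019],[0,0,-0.019]], dr=[[0,0,0],[0,0,0],[0,0,0],[0,0,0],[0,0,0],[0,0,0],[0,0,0],[0,0,0],[0,0,0],[0,0,0]])

```text
t: 18.45
ee_pos: [563.6, -25.5, 75.9]
orientation: [2.569, -1.806, -0.005]
ft_force: [0.2, -0.3, -3.0]
width: 21.8
```

Request:
jog_arm(travel=[[0,0.002,0],[0,0.002,0],[0,0.002,-0.001],[0,0.002,-0.0015],[0,0.002,-0.002],[0,0.002,-0.0025],[0,0.002,-0.003],[0,0.002,-0.0035],[0,0.002,-0.0035],[0,0.002,-0.0035]], dr=[[0,0,0],[0,0,0],[0,0,0],[0,0,0],[0,0,0],[0,0,0],[0,0,0],[0,0,0],[0,0,0],[0,0,0]])

```text
t: 19.45
ee_pos: [563.6, -24.6, 75.2]
orientation: [2.569, -1.806, -0.004]
ft_force: [-3.4, 0.4, 7.3]
width: 21.6
```

Contact at the predicted height (TCP 75.2, +7 N). Release, retreat and check.

Request:
jog_arm(travel=[[0,0,0],[0,0,0],[0,0,0],[0,0,0],[0,0,0],[0,0,0],[0,0,0],[0,0,0],[0,0,0],[0,0,0]], dr=[[0,0,0],[0,0,0],[0,0,0],[0,0,0],[0,0,0],[0,0,0],[0,0,0],[0,0,0],[0,0,0],[0,0,0]], hand=1)

```text
t: 20.45
ee_pos: [563.6, -24.6, 75.2]
orientation: [2.569, -1.806, -0.004]
ft_force: [-0.6, -0.2, -0.4]
width: 87.7
```

Request:
jog_arm(travel=[[0,0,0.02],[0,0,0.06],[0,0,0.1],[0,0,0.15],[0,0,0.2],[0,0,0.25],[0,0,0.29],[0,0,0.32],[0,0,0.33],[0,0,0.33]], dr=[[0,0,0],[0,0,0],[0,0,0],[0,0,0],[0,0,0],[0,0,0],[0,0,0],[0,0,0],[0,0,0],[0,0,0]])

```text
t: 21.45
ee_pos: [563.8, -24.7, 207.6]
orientation: [2.569, -1.806, -0.003]
ft_force: [0.4, 0.0, -0.6]
width: 88.0
```

```bash
python3 q.py 5 68
```

```text
[563.81421504 -24.66036024 207.64451229] 87.95241749837095 toolx deg -70.21307774156737
scene 4501 [array([562.2, -25.1]), array([224.1, 161. ]), np.float64(19.5)] 67.43020406699347 [-1.20000e-03 -1.40000e-03  6.74639e+01]
side 3172 [array([560.4, -24.7]), array([219., 166.]), np.float64(19.4)] 66.78751577296543 [-1.00000e-03 -1.10000e-03  6.67935e+01]
wrist 26078 [array([563.7, -26.4]), array([219.3, 160.6]), np.float64(19.9)] 67.85353706218373 [ 5.00000e-04 -3.00000e-04  6.78431e+01]
```

View pics/b5.png

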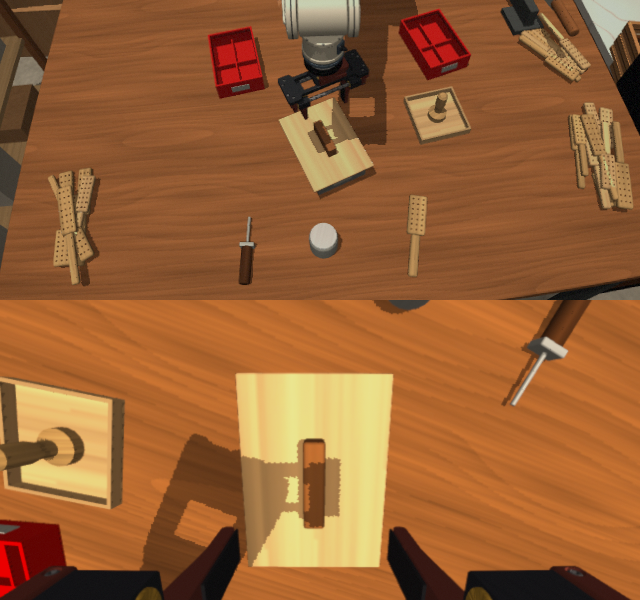

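The lid is seated: plate top at 67.8 mm, against 68 expected, level, bar up at (313,485). The stock is upright in the tray at (438,107). The gripper is clear.

```bash
python3 -c "
from workcell import ticket
print(ticket.close_job())"
```

```text
the job is handed in; nothing more can be done
None
```

The job is done and handed in at about 21.6 s. I took the tall stock out of the grey box and stood it upright in the plywood tray. Then I lowered the lid onto the box until it touched (about 7 N), let go and moved the gripper clear.

Last checks:
- **Lid height and level:** the plate top read 67.8 mm in the wrist view and 66.8–67.4 mm in the other two, against 68 mm expected. It is level to about 0.1°, with the grip bar up.
- **Lid alignment:** its yaw is 19.4–19.9° depending on the view, against 19.8–20.2° for the box. Its centre is about 1–2 mm off the box centre in each camera; the views differ from each other by up to about 3.5 mm.
- **Stock:** after I let go, it measured about 1 mm from the tray centre with its top at the expected height. The final pictures still show it standing.

No check failed.

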